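Pin the die strip through the slot of a die bed by feel

ROBOT

A 7-joint arm with a two-finger parallel gripper is mounted at the origin on a cart in front of the work surface, level with it; the furniture and walls round the work are solid. World frame = base frame: x ahead of the robot, y to its left, z up, the work surface at z = 0. Lengths are in mm, angles in degrees, forces in N, time in s.
With the tool pointing down it reaches from about 425 to 925 mm from the base axis. Payload 6.8 kg.
Tool frame: the origin (TCP) lies between the finger pads; the fingertips stand r.tip_extent ahead of it and the grasp point (between the pads) lies 6 mm ahead of it (r.tip_extent is the distance from the TCP to the fingertips, in mm); z points along the fingers, y is the line along which they close (so a half turn about z gives the same grasp; the last joint's range is limited). The gripper opens to 88 mm and grips with 3 to 60 N. Pads are 20 mm wide; open, the fingers measure 115 mm over their backs; the gripper's body (75 mm by 178 mm) begins 61 mm behind the grasp point.
Start: joints at [56.832, 27.33, 1.283, 89.118, -0.659, 63.558, -4.761], TCP at [306.19, -601.576, 247.664] pointing down, gripper open.
Joint ranges: [-169.35, 169.35], [-19.33, 120.38], [-80.79, 83.38], [13.8, 139.57], [-78.32, 258.32], [9.67, 109.79], [-169.56, 169.56]. Speed limits (degrees/s): [136.94, 136.94, 180, 180, 180, 180, 180].

INTERFACE

Orientations are given as [roll, pitch, yaw] about the fixed x, y, z axes, in that order (R = Rz(yaw) Ry(pitch) Rx(roll)).
In Python, from rig import sensors, grab_frame, camera_info, order, r gives the robot as it stands. The module is installed in compiled form; this text tells all that it offers.
- The arm moves only by the tool servo_tool, never from a script. Its argument "rows" is a list of rows, each a list of 4 numbers: the shift along the world's x, y, z in mm, then the turn about the world's z in degrees. In form: [[tx, ty, tz, yaw], ...]. A call has 1 to 10 rows; each row shifts and turns the commanded pose from where the row before left it; what a row does not reach is not made up. A row lasts 1/8 s, in which the tool goes at most 62.5 mm and 10.7 degrees, less where a joint would pass 70% of its speed; a pose out of reach is approached as far as the arm can. A call with a gripper value outside its range is refused whole. "fingers" is the closure, from 0 (fully open) to 1 (shut), set as the call begins (left out, the last holds). The fingers move at their own pace and stop on an object; "grip_force" is the grip in N (left out, the last holds). Time passes only in rows, so rows that do not move let the fingers close. It gives the time, the measured TCP pose, the force, the opening and the grip force at its end, in the units of the state.
- sensors.observe(): the state, without advancing time (a new reading comes with each control period).
- grab_frame(name): name is "side" or "top"; returns the picture (420x560x3 uint8, blue, green, red); there is no depth.
- camera_info(name): a dict with "fovy" (degrees; the focal length in pixels is half the picture's height over the tangent of half this angle, whatever the lens; pixels are square), "cx", "cy" (the principal point, pixels), "D" ([k1, k2, p1, p2, k3] as OpenCV has them; the pictures are not rectified), "rvec" (rotation vector, rad) and "tvec" (3), from world to camera coordinates, as OpenCV has them. Camera axes: x right, y down, z forward; pixel columns grow to the right and rows downward; lengths in mm; the calibration is good to about 2 mm. A picture is of the moment at which its call begins. camera_info takes no time and is no camera call.
- order.sign_off(): hands the job in; it is judged then, once.
The state is a dict: "time_s": time; "qpos": joint angles; "joint_vel": joint speeds; "joint_torque": joint torques, N m; "eef_pos": TCP position; "orientation": TCP orientation; "force": force on the tool from outside, world axes, zero at the start; "torque": the same for the moment, N m; "finger_gap": finger opening in mm; "finger_force": force on a finger pad.
Only numpy, scipy, OpenCV 4.12 (cv2) and the standard library are available. Lean on these libraries where they do the work, as an engineer would, in place of code of your own. Each camera call takes 0.05 s, during which the arm holds its last target. There are 200 camera calls.

TASK

Take the locating pin out of its wooden stand and pin the die strip with it: put the tip through the slot in the bed's cover and slide it with light pressure along the sprung strip below until it drops into the strip's unmarked blind hole. Seat it fully home on the floor of the hole, upright, and let go. Never force it, and leave the loupe and the cream tin beside the hammer where they stand.

Things in the scene. Friction and masses are not known exactly. Their poses are not given: they have to be found in the camera images.
- die_bed: The die bed, a fixed housing 70 x 210 mm (x, y) and 42 mm high, dark sides, aluminium cover 8 mm thick. Origin at the centre of its underside; z up, y along its length. Nothing may bear on the bed or on its strip with more than 25 N
- slot_mid (a point): Centre of the slot in the bed's cover, level with the cover's top; axes as the bed's. The slot goes right through the cover and is 13 mm wide (x) and 84 mm long (y), with a 1 mm chamfer
- strip_top (a point): A point fixed in the bed, on the slot's centre line 9 mm under the cover's top: the level of the black die strip at rest. The strip yields straight down on a spring by up to 8 mm, with about 3.5 N at first touch and 6.5 N at the end, then is solid. Its one hole, blind, 11.2 mm across, 12 mm deep, is centred under the slot, anywhere from -24 to +24 mm along y, new each time. The strip never shifts along y
- pin_grip (a point): Middle of the square brass handle (15 x 15 mm, 40 mm long) of the loose locating pin (69 mm, about 60 g); z up along the pin, x and y square to the handle's flats. Below the handle: a steel collar, 22 mm across, 5 mm thick, its underside 25 mm below this point. Fully home, with the strip sprung back up, this point is 28 mm above the cover's top and the collar 3 mm clear of it
- pin_tip (a point): Tip of the same pin, 49 mm below the middle of the handle. The steel shank below the collar is 24 mm long and 10 mm in diameter; its lowest 3 mm taper to 7 mm. The pin starts in the stand's hole with its collar on the stand; fully home its tip stands on the hole's floor, 21 mm below the cover's top
- pin_stand: The pin's stand, a fixed wooden block 56 x 56 x 30 mm with a 14 mm hole in the middle of its top, 26 mm deep. Origin at the centre of its underside
- eye_loupe: A bystander: a watchmaker's loupe, black with a tan ring, 35 mm across and 30 mm high. Origin at the centre of its underside
- tin: A bystander: a round cream-coloured tin beside the hammer (not the one at the back), 59 mm across and 24 mm high. Origin at the centre of its underside
Not all that is in view belongs to the job. Of the things like the part that bears pin_grip, leave any that is purple; of the rest the larger one is meant.

How it is judged (in metres and radians):
At the end, for the whole second after the job is handed in: The pin is in the strip's hole, its tip within 2 mm of the hole's floor, upright within 10 degrees, and released; the loupe and the tin are within 30 mm of where they stood (z of pin_grip in the frame of die_bed between 0.066 and 0.072 m and x of pin_grip in the frame of die_bed between -0.01 and 0.01 m and y of pin_grip in the frame of die_bed between -0.035 and 0.035 m and angle between pin_grip's own z axis and vertical below 0.17 rad and distance of each of eye_loupe, tin from where it was at the start of the episode below 0.03 m); the robot touches nothing.
It fails at once if something bears on the die bed or its strip with more than 25 N (contact force between anything else and die_bed above 25 N).
It fails at once if the loupe is moved by more than 30 mm (distance of eye_loupe from where it was at the start of the episode above 0.03 m).
It fails at once if the tin is moved by more than 30 mm (distance of tin from where it was at the start of the episode above 0.03 m).
It also fails if it takes over 56 s, if anything falls off the work surface, if the arm or the gripper's body presses on something with over 40 N, if the wrist force passes 120 N, or if a joint passes its speed limit or range.

## Working session

There is one attempt and no reset: what is moved stays moved. The work goes in short steps, Python scripts to look and compute and a tool call to move; the robot and the scene stay as the last step left them, time stands still between calls to the robot, and variables do not carry over. Pictures are saved under pics/ and viewed, at most 10 in all, crops included, and the job is handed in when it is done.

Besides the shell and the picture viewer there is one more tool, called after "Request:" as name(argument=value, ...) on one line, values as JSON. servo_tool: Moves the arm, as the interface text tells. Its arguments: {"type":"object","properties":{"rows":{"type":"array"},"fingers":{"type":"number"},"grip_force":{"type":"number"}},"required":["rows"]}

```bash
mkdir -p pics
cat > h.py <<'E'
import numpy as np,cv2
from rig import sensors,grab_frame,camera_info,order,r
def cam(n):
    c=camera_info(n);f=210/np.tan(np.radians(c['fovy'])/2)
    K=np.array([[f,0,c['cx']],[0,f,c['cy']],[0,0,1]]);return K,np.array(c['D'],float),np.array(c['rvec'],float),np.array(c['tvec'],float)
def ray(n,p):
    K,D,rv,t=cam(n);R=cv2.Rodrigues(rv)[0]
    q=cv2.undistortPoints(np.array(p,float).reshape(-1,1,2),K,D).reshape(-1,2)
    d=np.c_[q,np.ones(len(q))]@R
    return -R.T@t.ravel(),d
def onz(n,p,z):
    o,d=ray(n,p);s=(z-o[2])/d[:,2];return o+d*s[:,None]
def proj(n,X):
    K,D,rv,t=cam(n);return cv2.projectPoints(np.array(X,float).reshape(-1,1,3),rv,t,K,D)[0].reshape(-1,2)
E
python3 - <<'E'
from h import *
for n in('top','side'):
    im=grab_frame(n);cv2.imwrite(f'pics/{n}0.png',im);o,d=ray(n,[[280,210]]);print(n,o,d,cam(n)[0][0,0],cam(n)[1])
print(sensors.observe(),r.tip_extent)
E
```

```text
top [394.21290478 -49.42944617 884.4815505 ] [[ 1.76996332e-01  3.83727648e-04 -9.84235430e-01]] 433.5741941825127 [-0.02998202  0.          0.          0.          0.        ]
side [207.58748216 588.06258149 486.93367605] [[ 0.41209247 -0.7663492  -0.49286253]] 504.28963582193086 [0.04806752 0.         0.         0.         0.        ]
{'time_s': 0.1, 'qpos': array([56.83336678, 27.37031054,  1.28212613, 89.17236921, -0.6590182 ,
       63.55858156, -4.761525  ]), 'joint_vel': array([-8.28378266e-02, -9.26202444e-02, -6.17678338e-02, -1.76058151e-01,
        1.29235498e-02,  1.12918807e-02,  4.20418719e-06]), 'joint_torque': array([ 4.24899714e-03, -5.84091783e+01,  1.54004283e+00, -2.73313487e+01,
       -5.41408535e-02,  1.31404860e-02,  4.08292408e-05]), 'eef_pos': array([ 305.90244928, -601.13467602,  246.79040029]), 'orientation': array([-1.79906418e+02,  7.60571650e-03,  2.69720513e+01]), 'force': array([ 0.10077287, -0.51353325, -0.14052197]), 'torque': array([-0.03773601,  0.06989781,  0.00750816]), 'finger_force': 0.0, 'finger_gap': 87.75326693605362} 25.0
```

View pics/top0.png

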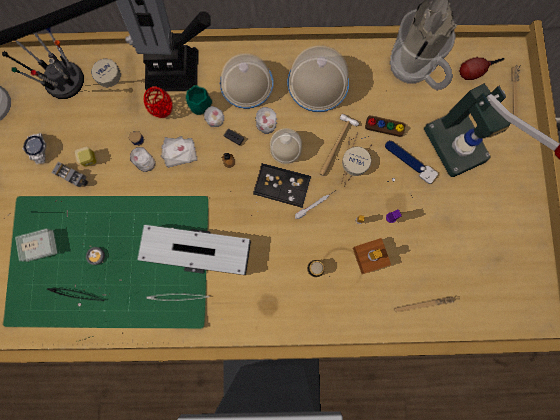

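View pics/side0.png

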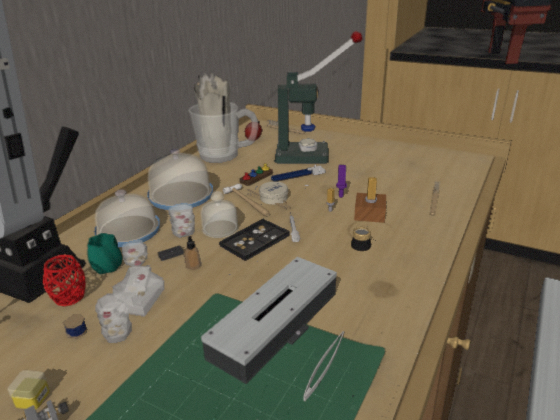

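Top view candidates for the pin: brass handle in the wooden stand (376,255), purple one (393,215) and small brass one (361,218). I choose the large brass pin in the stand. The bed is at (194,250), the loupe at (316,268) and the tin at (356,161). Next a close crop to check the choice, with measurements.

Run:
```python
from h import *
t=cv2.imread('pics/top0.png');s=cv2.imread('pics/side0.png')
a=cv2.resize(t[195:285,335:415],None,fx=6,fy=6,interpolation=cv2.INTER_CUBIC)[:540,:400*1]
a=cv2.resize(t[195:285,340:420],(400,450),interpolation=cv2.INTER_CUBIC)
b=cv2.resize(s[155:235,320:400],(400,400),interpolation=cv2.INTER_CUBIC);b=cv2.copyMakeBorder(b,0,50,0,0,0)
cv2.imwrite('pics/crop1.png',np.hstack([a,b]))
c=cv2.resize(t[215:285,130:260],(780,420),interpolation=cv2.INTER_CUBIC);cv2.imwrite('pics/crop2.png',c)
# brass mask
for n,im,(x0,x1,y0,y1) in(('top',t,(355,398,235,275)),('side',s,(355,388,172,215))):
    h=cv2.cvtColor(im,cv2.COLOR_BGR2HSV)
    m=cv2.inRange(h,(12,130,150),(30,255,255));k=np.zeros_like(m);k[y0:y1,x0:x1]=m[y0:y1,x0:x1]
    cs=cv2.findContours(k,0,2)[0];c=max(cs,key=cv2.contourArea);print(n,cv2.contourArea(c),cv2.minAreaRect(c),cv2.boundingRect(c))
# bed slot / cover
g=cv2.cvtColor(t,cv2.COLOR_BGR2GRAY);h=cv2.cvtColor(t,cv2.COLOR_BGR2HSV)
m=((h[...,1]<50)&(g>120)).astype(np.uint8)*255;k=np.zeros_like(m);k[215:285,130:260]=m[215:285,130:260]
c=max(cv2.findContours(k,0,2)[0],key=cv2.contourArea);R=cv2.minAreaRect(c);print(R);P=onz('top',cv2.boxPoints(R),42);print(P,P.mean(0))
k=np.zeros_like(m);k[240:260,165:222]=(g<70)[240:260,165:222]*255
c=max(cv2.findContours(k,0,2)[0],key=cv2.contourArea);R=cv2.minAreaRect(c);print(R);P=onz('top',cv2.boxPoints(R),42);print(P,P.mean(0))
```

```text
top 41.5 ((377.2413635253906, 253.6034393310547), (7.242117881774902, 7.427813529968262), 68.19859313964844) (373, 249, 9, 10)
side 111.0 ((371.5, 188.0), (7.0, 20.0), 0.0) (368, 178, 8, 21)
((193.21527099609375, 249.064208984375), (107.77274322509766, 36.34554672241211), 7.853313446044922)
[[453.18726513 229.86064558  42.        ]
 [523.74151564 222.55610332  42.        ]
 [490.54770445  12.3479601   42.        ]
 [421.04748145  22.43919869  42.        ]] [472.13099167 121.80097692  42.        ]
((193.41293334960938, 249.12680053710938), (41.84829330444336, 6.520740032196045), 7.907163143157959)
[[471.82052283 162.23449763  42.        ]
 [484.41176756 160.75695844  42.        ]
 [471.62301164  79.63212995  42.        ]
 [459.10541784  81.30348385  42.        ]] [471.74017997 120.98176747  42.        ]
```

View pics/crop1.png

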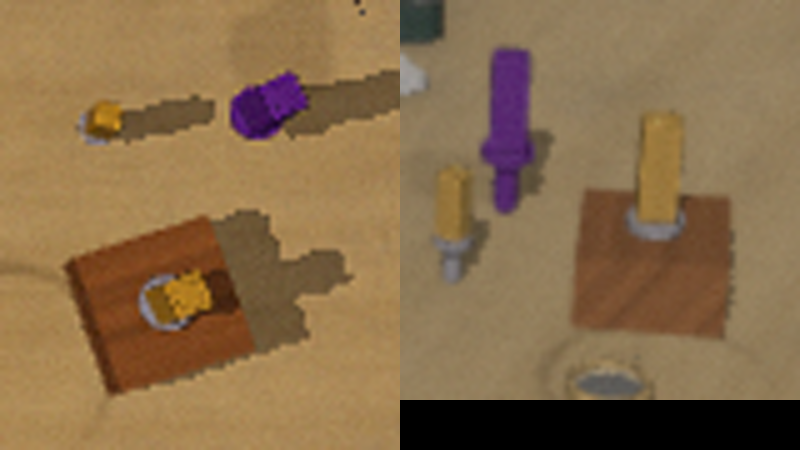

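View pics/crop2.png

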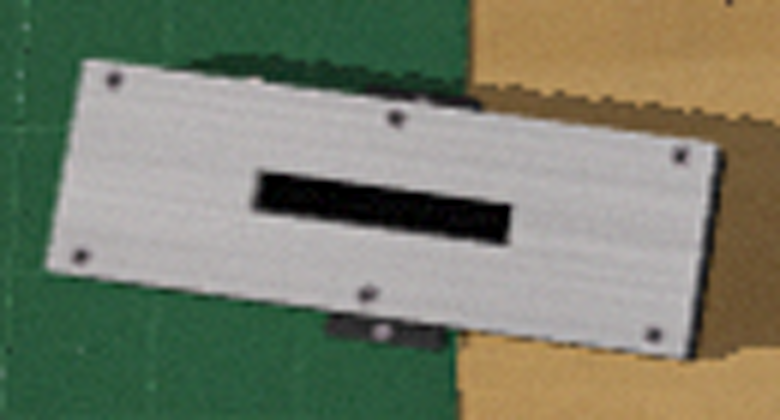

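The crops confirm it: the large brass handle stands upright in the wooden stand, with the top face near (378,254) in the top view and (372,178) in the side view, turned about +18°. The slot in the cover is at (193,249), bed yaw about -9°.

Run:
```python
from h import *
print(onz('top',[[378,253.6]],75),onz('side',[[372,178.5]],75))
t=cv2.imread('pics/top0.png');h=cv2.cvtColor(t,cv2.COLOR_BGR2HSV)
m=cv2.inRange(h,(4,110,60),(14,255,190));k=np.zeros_like(m);k[230:285,345:400]=m[230:285,345:400]
c=max(cv2.findContours(k,0,2)[0],key=cv2.contourArea);R=cv2.minAreaRect(cv2.convexHull(c));P=onz('top',cv2.boxPoints(R),30);print(R,P,P.mean(0))
# slot from side view
s=cv2.imread('pics/side0.png');g=cv2.cvtColor(s,cv2.COLOR_BGR2GRAY)
k=np.zeros_like(g);k[280:325,248:300]=(g<60)[280:325,248:300]*255
c=max(cv2.findContours(k,0,2)[0],key=cv2.contourArea);R=cv2.minAreaRect(c);P=onz('side',cv2.boxPoints(R),42);print(R,P,P.mean(0))
```

```text
[[ 453.42403281 -230.48966506   75.        ]] [[ 452.9232364  -228.73357794   75.        ]]
((371.25, 255.75001525878906), (29.409177780151367, 31.622772216796875), 71.56504821777344) [[ 471.22186231 -189.05574185   30.        ]
 [ 489.8337541  -249.6199897    30.        ]
 [ 434.41428136 -264.72851437   30.        ]
 [ 416.25098153 -204.71775852   30.        ]] [ 452.93021983 -227.03050111   30.        ]
((273.3692626953125, 304.3538513183594), (4.079215049743652, 45.42049789428711), 48.179832458496094) [[477.39999725 162.63753917  42.        ]
 [465.86023819  87.43236978  42.        ]
 [459.42473727  91.81015586  42.        ]
 [471.35349716 166.09402745  42.        ]] [468.50961747 126.99352306  42.        ]
```

Request:
servo_tool(rows=[[18.4, 46.5, -12, -1.1], [18.4, 46.5, -12, -1.1], [18.4, 46.5, -12, -1.1], [18.4, 46.5, -12, -1.1], [18.4, 46.5, -12, -1.1], [18.4, 46.5, -12, -1.1], [18.4, 46.5, -12, -1.1], [18.4, 46.5, -12, -1.1], [0, 0, 0, 0], [0, 0, 0, 0]], fingers=0, grip_force=40)

```text
time_s: 1.35
eef_pos: [453.1, -230.0, 151.5]
orientation: [180.0, 0.0, 18.2]
force: [-0.9, 0.2, 0.0]
finger_gap: 87.5
finger_force: 0.0
```

Request:
servo_tool(rows=[[0, 1, -25, 0], [0, 0, -25, 0], [0, 0, -20, 0], [0, 0, -11, 0], [0, 0, -5, 0], [0, 0, 0, 0]])

```text
time_s: 2.1
eef_pos: [453.4, -229.1, 65.9]
orientation: [180.0, -0.0, 18.1]
force: [-0.4, 0.2, 0.2]
finger_gap: 87.6
finger_force: 0.0
```

Request:
servo_tool(rows=[[0, 0, 0, 0], [0, 0, 0, 0], [0, 0, 0, 0], [0, 0, 0, 0], [0, 0, 0, 0], [0, 0, 0, 0], [0, 0, 0, 0], [0, 0, 0, 0]], fingers=1)

```text
time_s: 3.1
eef_pos: [453.4, -228.6, 65.7]
orientation: [-180.0, -0.0, 18.2]
force: [0.1, -0.3, -0.3]
finger_gap: 14.7
finger_force: 40.0
```

Request:
servo_tool(rows=[[0, 0, 25, 0], [0, 0, 35, 0], [0, 20, 20, -2.2], [2, 50, 0, -5], [2, 50, 0, -5], [2, 50, 0, -5], [2, 50, 0, -5], [3, 50, 0, -5], [2.4, 50, 0, 0], [0, 0, 0, 0]])

```text
time_s: 4.35
eef_pos: [466.7, 95.9, 145.8]
orientation: [-179.9, -0.0, -8.6]
force: [-0.0, -0.4, -1.0]
finger_gap: 14.7
finger_force: 40.0
```

Request:
servo_tool(rows=[[0, 0, -15, 0], [0, 0, -12, 0], [0, 0, 0, 0], [0, 0, 0, 0]])

```text
time_s: 4.85
eef_pos: [466.8, 90.8, 118.5]
orientation: [180.0, 0.0, -9.1]
force: [0.1, 0.2, 0.1]
finger_gap: 15.0
finger_force: 40.0
```

Run:
```python
from h import *
t=grab_frame('top');s=grab_frame('side');cv2.imwrite('pics/t1.png',t);cv2.imwrite('pics/s1.png',s)
o=sensors.observe();e=o['eef_pos'];print(e,o['orientation'],o['force'])
p=proj('top',[e-[0,0,59.7]])[0].round().astype(int);q=proj('side',[e-[0,0,59.7]])[0].round().astype(int);print(p,q)
def cr(im,c,w=40):
    x,y=c;return cv2.resize(im[y-w:y+w,x-w:x+w],(400,400),interpolation=cv2.INTER_CUBIC)
cv2.imwrite('pics/c3.png',np.hstack([cr(t,p),cr(s,q)]))
```

```text
[467.06647051  91.15824455 118.89419335] [-1.79990408e+02 -2.66334859e-02 -9.06361232e+00] [ 0.14653456  0.38159819 -1.13336736]
[207 250] [287 279]
```

View pics/c3.png

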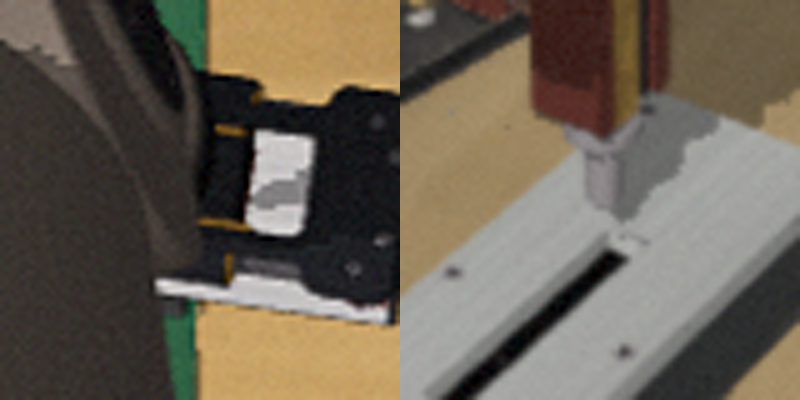

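Run:
```python
from h import *
t=cv2.imread('pics/s1.png')
B=np.radians(-9);u=np.array([-np.sin(B),np.cos(B),0]);v=np.array([np.cos(B),np.sin(B),0]);c=np.array([471.7,121,42])
C=[c+a*6.5*v+b*42*u for a,b in((-1,-1),(1,-1),(1,1),(-1,1))]
q=proj('side',C);tip=proj('side',[[467.1,91.2,59.2],[467.1,91.2,42]]);print(q,tip)
x0,y0,x1,y1=230,255,310,340;f=7
im=cv2.resize(t[y0:y1,x0:x1],None,fx=f,fy=f,interpolation=cv2.INTER_CUBIC)
S=lambda p:((np.array(p)+.5-[x0,y0])*f).astype(int)
cv2.polylines(im,[S(q).reshape(-1,1,2)],True,(0,0,255),1)
for p in tip: cv2.circle(im,tuple(int(i) for i in S(p)),3,(0,255,0),-1)
cv2.imwrite('pics/c4.png',im)
```

```text
[[295.65716163 286.31643453]
 [288.1730291  283.05255102]
 [250.70475603 315.76657993]
 [258.46529795 319.66396258]] [[286.73133735 279.11002241]
 [286.93811469 288.96802561]]
```

View pics/c4.png

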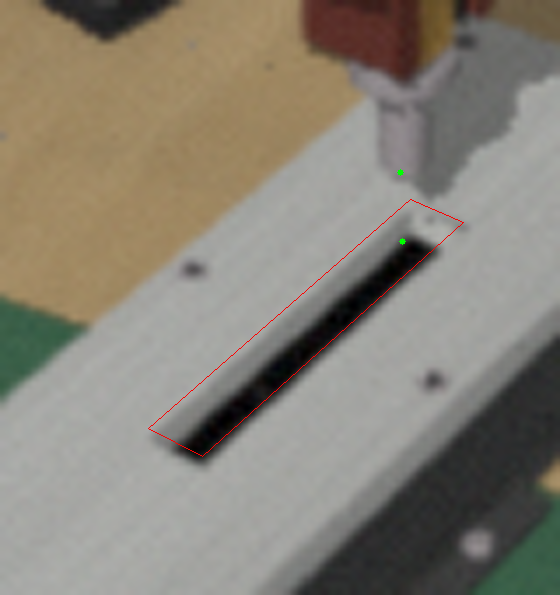

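The pin hangs upright with its tip at about (287,280), just over the slot's -y end and on its centre line. Now I lower it carefully.

Request:
servo_tool(rows=[[0, 0, -8, 0], [0, 0, -6, 0], [0, 0, -2, 0], [0, 0, -2, 0], [0, 0, -2, 0], [0, 0, 0, 0]])

```text
time_s: 5.7
eef_pos: [466.8, 91.4, 98.6]
orientation: [180.0, 0.0, -9.0]
force: [-0.7, -0.1, -0.6]
finger_gap: 14.9
finger_force: 40.0
```

Request:
servo_tool(rows=[[0, 0, -2, 0], [0, 0, -2, 0], [0, 0, -1.5, 0], [0, 0, -1, 0], [0, 0, -1, 0], [0, 0, 0, 0]])

```text
time_s: 6.45
eef_pos: [466.8, 91.4, 91.2]
orientation: [180.0, -0.0, -9.0]
force: [-0.5, -0.5, 3.3]
finger_gap: 14.4
finger_force: 40.0
```

Request:
servo_tool(rows=[[0, 0, -1, 0], [0, 0, -1, 0], [0, 0, -0.5, 0], [0, 0, 0, 0]])

```text
time_s: 6.95
eef_pos: [466.8, 91.4, 88.7]
orientation: [180.0, 0.0, -9.0]
force: [-1.1, -0.5, 4.2]
finger_gap: 14.7
finger_force: 40.0
```

Request:
servo_tool(rows=[[0.16, 1, 0, 0], [0.16, 1, 0, 0], [0.16, 1, 0, 0], [0.16, 1, 0, 0], [0.16, 1, 0, 0], [0, 0, 0, 0]])

```text
time_s: 7.7
eef_pos: [467.7, 96.6, 88.7]
orientation: [-180.0, -0.0, -9.0]
force: [-0.7, -2.4, 4.6]
finger_gap: 15.0
finger_force: 40.0
```

Request:
servo_tool(rows=[[0.16, 1, 0, 0], [0.16, 1, 0, 0], [0.16, 1, 0, 0], [0, 0, 0, 0]])

```text
time_s: 8.2
eef_pos: [468.1, 99.6, 88.7]
orientation: [-180.0, 0.0, -9.0]
force: [0.5, -2.1, 4.4]
finger_gap: 14.8
finger_force: 40.0
```

Request:
servo_tool(rows=[[0.16, 1, 0, 0], [0.16, 1, 0, 0], [0.16, 1, 0, 0], [0, 0, 0, 0]])

```text
time_s: 8.7
eef_pos: [468.6, 102.6, 88.7]
orientation: [-180.0, -0.0, -9.0]
force: [-0.2, -1.8, 4.5]
finger_gap: 14.7
finger_force: 40.0
```

Request:
servo_tool(rows=[[0.16, 1, 0, 0], [0.16, 1, 0, 0], [0.16, 1, 0, 0], [0, 0, 0, 0]])

```text
time_s: 9.2
eef_pos: [469.0, 105.6, 88.7]
orientation: [-180.0, -0.0, -9.0]
force: [0.1, -2.0, 3.4]
finger_gap: 14.7
finger_force: 40.0
```

Request:
servo_tool(rows=[[0.16, 1, 0, 0], [0.16, 1, 0, 0], [0.16, 1, 0, 0], [0, 0, 0, 0]])

```text
time_s: 9.7
eef_pos: [469.6, 108.6, 88.7]
orientation: [-180.0, -0.0, -9.0]
force: [-1.3, -2.6, 4.8]
finger_gap: 14.7
finger_force: 40.0
```

Request:
servo_tool(rows=[[0.16, 1, 0, 0], [0.16, 1, 0, 0], [0.16, 1, 0, 0], [0, 0, 0, 0]])

```text
time_s: 10.2
eef_pos: [470.0, 111.6, 88.7]
orientation: [-180.0, -0.0, -9.0]
force: [-1.2, -1.9, 4.0]
finger_gap: 15.0
finger_force: 40.0
```

Request:
servo_tool(rows=[[0.16, 1, 0, 0], [0.16, 1, 0, 0], [0.16, 1, 0, 0], [0, 0, 0, 0]])

```text
time_s: 10.7
eef_pos: [470.5, 114.7, 88.7]
orientation: [-180.0, -0.0, -9.0]
force: [-0.6, -2.8, 3.9]
finger_gap: 14.8
finger_force: 40.0
```

Request:
servo_tool(rows=[[0.16, 1, 0, 0], [0.16, 1, 0, 0], [0.16, 1, 0, 0], [0, 0, 0, 0]])

```text
time_s: 11.2
eef_pos: [471.0, 117.6, 88.7]
orientation: [-180.0, -0.0, -9.0]
force: [-0.9, -2.3, 4.8]
finger_gap: 14.8
finger_force: 40.0
```

Request:
servo_tool(rows=[[0.16, 1, 0, 0], [0.16, 1, 0, 0], [0.16, 1, 0, 0], [0, 0, 0, 0]])

```text
time_s: 11.7
eef_pos: [471.4, 120.6, 88.7]
orientation: [-180.0, -0.0, -9.0]
force: [0.5, -2.5, 5.2]
finger_gap: 14.9
finger_force: 40.0
```

Request:
servo_tool(rows=[[0.16, 1, 0, 0], [0.16, 1, 0, 0], [0.16, 1, 0, 0], [0, 0, 0, 0]])

```text
time_s: 12.2
eef_pos: [471.9, 123.6, 88.7]
orientation: [-180.0, -0.0, -9.0]
force: [0.2, -1.8, 4.0]
finger_gap: 15.0
finger_force: 40.0
```

Request:
servo_tool(rows=[[0.16, 1, 0, 0], [0.16, 1, 0, 0], [0.16, 1, 0, 0], [0, 0, 0, 0]])

```text
time_s: 12.7
eef_pos: [472.4, 126.6, 88.7]
orientation: [-180.0, -0.0, -9.0]
force: [-0.2, -1.9, 4.5]
finger_gap: 14.7
finger_force: 40.0
```

Request:
servo_tool(rows=[[0.16, 1, 0, 0], [0.16, 1, 0, 0], [0.16, 1, 0, 0], [0, 0, 0, 0]])

```text
time_s: 13.2
eef_pos: [472.9, 129.6, 88.7]
orientation: [-180.0, -0.0, -9.0]
force: [-1.2, -3.9, 4.0]
finger_gap: 15.1
finger_force: 40.0
```

Request:
servo_tool(rows=[[0.16, 1, 0, 0], [0.16, 1, 0, 0], [0.16, 1, 0, 0], [0, 0, 0, 0]])

```text
time_s: 13.7
eef_pos: [473.4, 132.6, 88.7]
orientation: [-180.0, -0.0, -9.0]
force: [0.1, -1.4, 3.8]
finger_gap: 14.7
finger_force: 40.0
```

Request:
servo_tool(rows=[[0.16, 1, 0, 0], [0.16, 1, 0, 0], [0.16, 1, 0, 0], [0, 0, 0, 0]])

```text
time_s: 14.2
eef_pos: [473.8, 135.6, 88.7]
orientation: [-180.0, -0.0, -9.0]
force: [-0.7, -1.8, 3.5]
finger_gap: 15.0
finger_force: 40.0
```

Request:
servo_tool(rows=[[0.16, 1, 0, 0], [0.16, 1, 0, 0], [0.16, 1, 0, 0], [0, 0, 0, 0]])

```text
time_s: 14.7
eef_pos: [474.2, 139.3, 88.4]
orientation: [-180.0, 0.0, -9.0]
force: [0.0, 1.2, -0.2]
finger_gap: 14.8
finger_force: 40.0
```

Force fell to zero, so the tip has dropped into the hole. Now I lower it gently.

Request:
servo_tool(rows=[[0, 0, -1, 0], [0, 0, -1, 0], [0, 0, 0, 0]])

```text
time_s: 15.08
eef_pos: [474.3, 139.2, 86.6]
orientation: [-180.0, -0.0, -9.0]
force: [-0.7, 4.5, -0.8]
finger_gap: 14.8
finger_force: 40.0
```

Request:
servo_tool(rows=[[0.1, 0.6, 0, 0], [0, 0, 0, 0]])

```text
time_s: 15.32
eef_pos: [474.4, 139.2, 86.6]
orientation: [-180.0, 0.0, -9.0]
force: [0.3, 3.7, -0.6]
finger_gap: 14.4
finger_force: 40.0
```

Request:
servo_tool(rows=[[0.1, 0.7, 0, 0], [0, 0, 0, 0]])

```text
time_s: 15.58
eef_pos: [474.4, 139.4, 86.6]
orientation: [180.0, 0.0, -9.0]
force: [-0.5, 0.9, 0.5]
finger_gap: 14.4
finger_force: 40.0
```

Request:
servo_tool(rows=[[0, 0.3, -1, 0], [0, 0, -1, 0], [0, 0, 0, 0]])

```text
time_s: 15.95
eef_pos: [474.5, 139.6, 84.5]
orientation: [180.0, 0.0, -9.0]
force: [-1.1, 0.5, -0.8]
finger_gap: 14.6
finger_force: 40.0
```

Request:
servo_tool(rows=[[0, 0, -1, 0], [0, 0, -1, 0], [0, 0, -0.8, 0], [0, 0, 0, 0]])

```text
time_s: 16.45
eef_pos: [474.5, 139.9, 81.8]
orientation: [180.0, 0.0, -9.0]
force: [0.1, -0.1, -0.7]
finger_gap: 14.8
finger_force: 40.0
```

Request:
servo_tool(rows=[[0, 0, -0.8, 0], [0, 0, -0.6, 0], [0, 0, -0.5, 0], [0, 0, 0, 0]])

```text
time_s: 16.95
eef_pos: [474.6, 140.0, 80.1]
orientation: [-180.0, -0.0, -9.0]
force: [-0.4, -0.7, 2.8]
finger_gap: 14.6
finger_force: 40.0
```

It is on the floor at the expected height, so I release and retreat.

Request:
servo_tool(rows=[[0, 0, 0, 0], [0, 0, 0, 0], [0, 0, 0, 0], [0, 0, 0, 0], [0, 0, 0, 0], [0, 0, 0, 0]], fingers=0)

```text
time_s: 17.7
eef_pos: [474.5, 140.0, 79.9]
orientation: [180.0, 0.0, -9.0]
force: [-0.2, 0.3, -1.0]
finger_gap: 70.9
finger_force: 0.0
```

Request:
servo_tool(rows=[[0, 0, 10, 0], [0, 0, 25, 0], [0, 0, 40, 0], [0, 0, 40, 0], [0, -50, 10, 0], [0, -60, 0, 0], [0, -60, 0, 0], [0, -60, 0, 0], [0, 0, 0, 0], [0, 0, 0, 0]])

```text
time_s: 18.95
eef_pos: [474.6, -89.4, 205.4]
orientation: [-180.0, -0.0, -9.0]
force: [0.2, -0.1, -0.5]
finger_gap: 87.7
finger_force: 0.0
```

Run:
```python
from h import *
t=grab_frame('top');s=grab_frame('side');print(sensors.observe()['eef_pos'])
cv2.imwrite('pics/c5.png',np.hstack([cv2.resize(t[215:285,140:250],(400,255)),cv2.resize(s[230:338,210:380],(400,255))]))
X=[474.6,140,90-.0];print(proj('top',[X]),proj('side',[X]))
```

```text
[474.71346222 -88.25830487 205.20044558]
[[177.84136777 245.46149529]] [[264.00461728 279.27336367]]
```

View pics/c5.png

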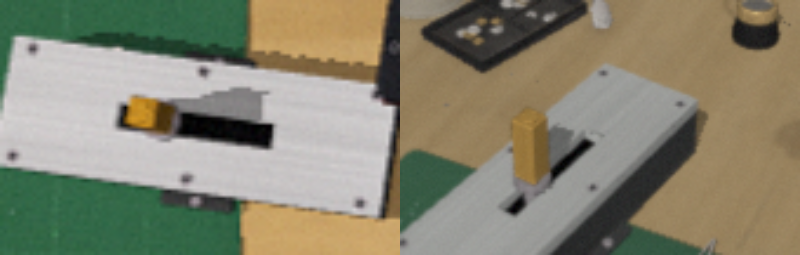

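The pin stands upright in the slot, its handle top near side pixel (266,278), matching the predicted (264,279). The collar is just above the cover, the gripper is clear, and the loupe hasn't moved.

```bash
python3 -c "
from rig import order;print(order.sign_off())"
```

```text
the job is handed in; nothing more can be done
None
```

The pin is in the strip's hole, resting on the hole's floor, upright and released; the robot is clear, the loupe and tin were left alone, and the job was handed in at about 19 s (no verdict was returned).

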